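Pull the amplifier's power valves into the caddy, keeping their order

ROBOT

A 6-joint arm with a two-finger parallel gripper is mounted at the origin on the work surface. World frame = base frame: x ahead of the robot, y to its left, z up, the work surface at z = 0. Lengths are in m, angles in rad, forces in N, time in s.
With the tool pointing down it reaches from about 0.325 to 1 m from the base axis. Payload 5.1 kg.
Tool frame: the origin (TCP) lies at the centre of the arm's flange, where the gripper is bolted on; the fingertips stand 173 mm ahead of it and the grasp point (between the pads) lies 155 mm ahead of it; z points along the fingers, y is the direction in which the jaws open and shut (so a half turn about z gives the same grasp; the last joint's range is limited). The gripper opens to 85 mm and grips with 20 to 120 N. Pads are 22 mm wide; open, the fingers measure 114 mm over their backs; the gripper's body (76 mm by 85 mm) begins 54 mm behind the grasp point. The pads swing forward as they close: fully open they stand 13 mm farther back than shut.
Start: joints at [1.139, 0.124, 1.65, -0, 1.367, -0.083], TCP at [0.222, 0.611, 0.405] pointing down, gripper open.
Joint ranges: [-2.61, 2.61], [-1.02, 2.33], [0.03, 2.71], [-1.35, 4.49], [0.32, 2.68], [-2.91, 2.91]. Speed limits (rad/s): [2.57, 2.57, 3.14, 3.14, 3.14, 3.14].

INTERFACE

Orientations are given as [roll, pitch, yaw] about the fixed x, y, z axes, in that order (R = Rz(yaw) Ry(pitch) Rx(roll)).
In Python, from bench import robot gives the robot as it stands. The module is installed in compiled form; this text tells all that it offers.
- The arm moves only by the tool drive_tool, never from a script. Its argument "plan" is a list of rows, each an object of numbers: "tx", "ty", "tz": the shift along the tool's x, y, z in m; "wx", "wy", "wz": the turn, a rotation vector about the tool's x, y, z in rad. A call has 1 to 20 rows; each row is the pose to reach, as a shift and turn from the pose measured when the call began, along the tool's axes at that moment; what a row does not reach only later rows make up. A row lasts 1/10 s, in which the tool goes at most 50 mm and 8.59 degrees, less where a joint would pass 70% of its speed; a pose out of reach is approached as far as the arm can. A call with a gripper value outside its range is refused whole. "fingers" is the gripper command: -1 is fully open, 1 is shut, values between are in proportion, set as the call begins (left out, the last holds). The fingers move at their own pace and stop on an object; the grip force is fixed at half the most. Time passes only in rows, so rows that repeat a pose let the fingers close. It gives the time, the measured TCP pose, the force and the opening at its end, in the units of the state.
- robot.observe(): the state, without advancing time (a new reading comes with each control period).
- robot.capture(name): name is "scene" or "side" or "wrist"; returns (picture, depth): 400x640x3 uint8, red, green, blue; 400x640 float32, m along the optical axis (not along the pixel's ray), 0 where there is no reading.
- robot.calibration(name): a dict with "intrinsics" (3x3 intrinsics, pixels), "T" (4x4, takes a point from camera to world coordinates); the wrist camera has in their place "hand_eye" (4x4, takes a point from camera to tool coordinates, whose origin is the TCP and whose axes are the flange's). Camera axes: x right, y up, looking along -z (the intrinsics and any distortion apply to the point x, -y, -z); pixel columns grow to the right and rows downward; lengths in m; the calibration is good to about 2 mm. A picture is of the moment at which its call begins: read the wrist's pose just before it. calibration takes no time and is no camera call.
- robot.close_job(): hands the job in, once; it reports no verdict.
The state is a dict: "t": time; "joint_pos": joint angles; "joint_vel": joint speeds; "effort": joint torques, N m; "tcp_pos": TCP position; "eef_rot": TCP orientation; "ft_force": force on the tool from outside, world axes, zero at the start; "moment": the same for the moment, N m; "width": finger opening in m.
Only numpy, scipy, OpenCV 4.12 (cv2) and the standard library are available. Lean on these libraries where they do the work, as an engineer would, in place of code of your own. Each camera call takes 0.05 s, during which the arm holds its last target. There are 200 camera calls.

TASK

The amplifier is to be shipped, so take its four power valves out of their sockets and stand them upright in the four compartments of the valve caddy, one in each. They look alike but each is adjusted to its own socket, so keep the order of the row: the valve next to the transformer goes in the compartment next to the large accessories compartment, the next valve in the next compartment, and so on. They are glass: set each one down gently, do not let it drop.

Things in the scene. Friction and masses are not known exactly. Their poses are not given: they have to be found in the camera images.
- amp: Valve power amplifier, a fixed aluminium chassis 370 x 150 mm, deck (top face) 55 mm above the bench. Origin on the bench under the middle of its row of four valve sockets; x runs along the row, z up. The sockets are at x = -84, -28, +28, +84 mm, y = 0. The big black mains transformer (100 mm long, 135 mm high over the bench) and two capacitor cans stand on the deck at the -x end, from x = -153 mm on.
- caddy: Valve caddy, a fixed open plywood box 308 x 62 mm, 38 mm high, floor 6 mm thick, walls 6 mm. Origin on the bench under the middle of its row of four square compartments (each 50 x 50 mm inside); x runs along the row, z up. The compartments' centres are at x = -84, -28, +28, +84 mm, y = 0. The larger accessories compartment (75 mm long, holding a small carton and fuses) is at the +x end.
- socket1: White ceramic valve socket fixed on the amplifier's deck, a ring 38 mm in diameter, 12 mm high; at the start it holds the valve of the same number. Which place of the row it has varies. Origin at the middle of its underside, on the deck; z up.
- socket2: White ceramic valve socket fixed on the amplifier's deck, a ring 38 mm in diameter, 12 mm high; at the start it holds the valve of the same number. Which place of the row it has varies. Origin at the middle of its underside, on the deck; z up.
- socket3: White ceramic valve socket fixed on the amplifier's deck, a ring 38 mm in diameter, 12 mm high; at the start it holds the valve of the same number. Which place of the row it has varies. Origin at the middle of its underside, on the deck; z up.
- socket4: White ceramic valve socket fixed on the amplifier's deck, a ring 38 mm in diameter, 12 mm high; at the start it holds the valve of the same number. Which place of the row it has varies. Origin at the middle of its underside, on the deck; z up.
- valve1_mid (a point): Power valve, a glass tube 32 mm in diameter on a black base 33 mm in diameter, 112 mm tall in all, about 70 g; all four look alike. This point is on its axis half-way up, 56 mm above its underside and 56 mm below its top; z is its axis, upward. The glass is straight from 30 mm below to 42 mm above this point. Its 11 mm of contact pins, a cluster 20 mm wide, stand loosely in the socket: it lifts straight out. It starts upright with its underside 1 mm above the deck.
- valve2_mid (a point): Power valve, a glass tube 32 mm in diameter on a black base 33 mm in diameter, 112 mm tall in all, about 70 g; all four look alike. This point is on its axis half-way up, 56 mm above its underside and 56 mm below its top; z is its axis, upward. The glass is straight from 30 mm below to 42 mm above this point. Its 11 mm of contact pins, a cluster 20 mm wide, stand loosely in the socket: it lifts straight out. It starts upright with its underside 1 mm above the deck.
- valve3_mid (a point): Power valve, a glass tube 32 mm in diameter on a black base 33 mm in diameter, 112 mm tall in all, about 70 g; all four look alike. This point is on its axis half-way up, 56 mm above its underside and 56 mm below its top; z is its axis, upward. The glass is straight from 30 mm below to 42 mm above this point. Its 11 mm of contact pins, a cluster 20 mm wide, stand loosely in the socket: it lifts straight out. It starts upright with its underside 1 mm above the deck.
- valve4_mid (a point): Power valve, a glass tube 32 mm in diameter on a black base 33 mm in diameter, 112 mm tall in all, about 70 g; all four look alike. This point is on its axis half-way up, 56 mm above its underside and 56 mm below its top; z is its axis, upward. The glass is straight from 30 mm below to 42 mm above this point. Its 11 mm of contact pins, a cluster 20 mm wide, stand loosely in the socket: it lifts straight out. It starts upright with its underside 1 mm above the deck.
There are look-alikes about, which are no part of the job. What is shaped like the part that bears valve2_mid but purple is not meant.

How it is judged:
At the end, for the whole second after the job is handed in: Each valve stands in the compartment that answers to its socket (socket row counted from the transformer, caddy from the accessories compartment): mid-point within 22 mm of the centre along and across the row, height within 8 mm of standing on the floor, leaning under 0.2 rad, released, at rest (((x of socket1 in the frame of amp between -0.104 and -0.064 m and x of valve1_mid in the frame of caddy between 0.062 and 0.106 m) or (x of socket1 in the frame of amp between -0.048 and -0.008 m and x of valve1_mid in the frame of caddy between 0.006 and 0.05 m) or (x of socket1 in the frame of amp between 0.008 and 0.048 m and x of valve1_mid in the frame of caddy between -0.05 and -0.006 m) or (x of socket1 in the frame of amp between 0.064 and 0.104 m and x of valve1_mid in the frame of caddy between -0.106 and -0.062 m)) and y of valve1_mid in the frame of caddy between -0.022 and 0.022 m and z of valve1_mid in the frame of caddy between 0.053 and 0.069 m and angle between each of valve1_mid, valve2_mid, valve3_mid, valve4_mid's own z axis and vertical below 0.2 rad and linear speed of each of valve1, valve2, valve3, valve4 below 0.02 m/s and angular speed of each of valve1, valve2, valve3, valve4 below 0.2 rad/s and ((x of socket2 in the frame of amp between -0.104 and -0.064 m and x of valve2_mid in the frame of caddy between 0.062 and 0.106 m) or (x of socket2 in the frame of amp between -0.048 and -0.008 m and x of valve2_mid in the frame of caddy between 0.006 and 0.05 m) or (x of socket2 in the frame of amp between 0.008 and 0.048 m and x of valve2_mid in the frame of caddy between -0.05 and -0.006 m) or (x of socket2 in the frame of amp between 0.064 and 0.104 m and x of valve2_mid in the frame of caddy between -0.106 and -0.062 m)) and y of valve2_mid in the frame of caddy between -0.022 and 0.022 m and z of valve2_mid in the frame of caddy between 0.053 and 0.069 m and ((x of socket3 in the frame of amp between -0.104 and -0.064 m and x of valve3_mid in the frame of caddy between 0.062 and 0.106 m) or (x of socket3 in the frame of amp between -0.048 and -0.008 m and x of valve3_mid in the frame of caddy between 0.006 and 0.05 m) or (x of socket3 in the frame of amp between 0.008 and 0.048 m and x of valve3_mid in the frame of caddy between -0.05 and -0.006 m) or (x of socket3 in the frame of amp between 0.064 and 0.104 m and x of valve3_mid in the frame of caddy between -0.106 and -0.062 m)) and y of valve3_mid in the frame of caddy between -0.022 and 0.022 m and z of valve3_mid in the frame of caddy between 0.053 and 0.069 m and ((x of socket4 in the frame of amp between -0.104 and -0.064 m and x of valve4_mid in the frame of caddy between 0.062 and 0.106 m) or (x of socket4 in the frame of amp between -0.048 and -0.008 m and x of valve4_mid in the frame of caddy between 0.006 and 0.05 m) or (x of socket4 in the frame of amp between 0.008 and 0.048 m and x of valve4_mid in the frame of caddy between -0.05 and -0.006 m) or (x of socket4 in the frame of amp between 0.064 and 0.104 m and x of valve4_mid in the frame of caddy between -0.106 and -0.062 m)) and y of valve4_mid in the frame of caddy between -0.022 and 0.022 m and z of valve4_mid in the frame of caddy between 0.053 and 0.069 m); the robot touches nothing.
It fails at once if valve 1 is dropped: it falls free, faster than 0.6 m/s (a fall of about 18 mm) (contact force between the fingers and valve1 below 0.01 N and linear speed of valve1 above 0.6 m/s).
It fails at once if valve 2 is dropped: it falls free, faster than 0.6 m/s (a fall of about 18 mm) (contact force between the fingers and valve2 below 0.01 N and linear speed of valve2 above 0.6 m/s).
It fails at once if valve 3 is dropped: it falls free, faster than 0.6 m/s (a fall of about 18 mm) (contact force between the fingers and valve3 below 0.01 N and linear speed of valve3 above 0.6 m/s).
It fails at once if valve 4 is dropped: it falls free, faster than 0.6 m/s (a fall of about 18 mm) (contact force between the fingers and valve4 below 0.01 N and linear speed of valve4 above 0.6 m/s).
It also fails if it takes over 120 s, if anything falls off the work surface, if the arm or the gripper's body presses on something with over 40 N, if the wrist force passes 120 N, or if a joint passes its speed limit or range.

## Working session

There is one attempt and no reset: what is moved stays moved. The work goes in short steps, Python scripts to look and compute and a tool call to move; the robot and the scene stay as the last step left them, time stands still between calls to the robot, and variables do not carry over. Pictures are saved under pics/ and viewed, about 12 in all and at most 16, crops included, and the job is handed in when it is done.

Besides the shell and the picture viewer there is one more tool, called after "Emit:" as name([rows], argument=value, ...), one row to a line, values as JSON. drive_tool: Moves the arm, as the interface text tells. Its arguments: {"type":"object","properties":{"plan":{"type":"array","items":{"type":"object","properties":{"tx":{"type":"number"},"ty":{"type":"number"},"tz":{"type":"number"},"wx":{"type":"number"},"wy":{"type":"number"},"wz":{"type":"number"}}}},"fingers":{"type":"number"}},"required":["plan"]}

```bash
mkdir -p pics; cat > h.py <<'E'
import numpy as np, cv2
from scipy.spatial.transform import Rotation as R
from bench import robot
def cap(n):
    s=robot.observe(); p,d=robot.capture(n); c=robot.calibration(n)
    if 'T' in c: T=np.array(c['T'])
    else:
        W=np.eye(4); W[:3,:3]=R.from_euler('xyz',s['eef_rot']).as_matrix(); W[:3,3]=s['tcp_pos']; T=W@np.array(c['hand_eye'])
    return p,d,np.array(c['intrinsics']),T
def world(d,K,T):
    v,u=np.mgrid[:d.shape[0],:d.shape[1]]
    P=np.stack([(u-K[0,2])*d/K[0,0],-(v-K[1,2])*d/K[1,1],-d],-1)
    return P@T[:3,:3].T+T[:3,3]
def save(n,p): cv2.imwrite('pics/'+n,cv2.cvtColor(p,cv2.COLOR_RGB2BGR))
E
python3 - <<'E'
from h import *
for n in ['scene','side']:
    p,d,K,T=cap(n); save(n+'0.png',p); np.savez(n+'0.npz',p=p,d=d,K=K,T=T); print(n,T.round(2).tolist(),{k for k in robot.calibration(n)})
print(robot.observe())
E
```

```text
scene [[-0.7, -0.49, 0.52, 1.06], [0.71, -0.46, 0.53, 0.51], [-0.02, 0.74, 0.67, 0.77], [0.0, 0.0, 0.0, 1.0]] {'T', 'intrinsics'}
side [[0.88, 0.28, -0.37, 0.21], [-0.47, 0.52, -0.71, -0.67], [-0.01, 0.8, 0.6, 0.61], [0.0, 0.0, 0.0, 1.0]] {'T', 'intrinsics'}
{'t': 0.1, 'joint_pos': array([ 1.13939580e+00,  1.24427374e-01,  1.65155989e+00,  9.10794459e-06,
        1.36753558e+00, -8.25970872e-02]), 'joint_vel': array([-0.00061001, -0.0017346 , -0.0027093 , -0.00030386,  0.00065474,
        0.00050033]), 'effort': array([ 1.91651848e-04, -4.24932575e+01, -3.66649997e+01, -8.99679094e-05,
        3.98895601e-03, -1.12636241e-05]), 'tcp_pos': array([0.22207789, 0.61063319, 0.40357047]), 'eef_rot': array([-3.13966978e+00, -1.68133215e-04,  2.79278721e+00]), 'ft_force': array([0.32663945, 0.1963654 , 0.19247526]), 'moment': array([-0.00688116, -0.02780518, -0.03824886]), 'width': 0.08548552474086349}
```

View pics/scene0.png

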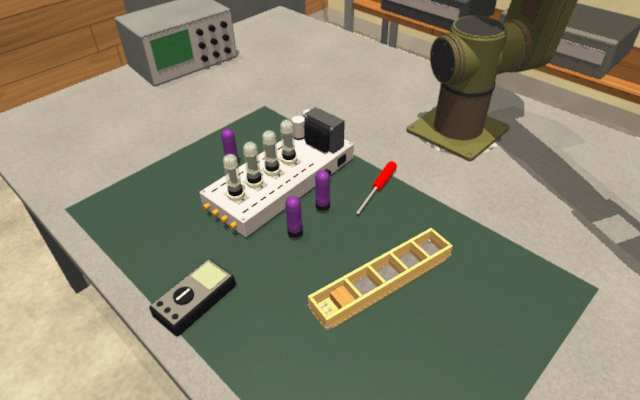

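View pics/side0.png

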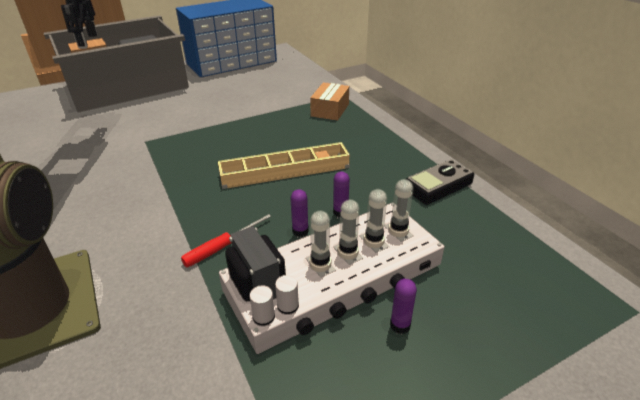

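```bash
cat > m.py <<'E'
from h import *
A=[]
for n in ['scene','side']:
    z=np.load(n+'0.npz'); W=world(z['d'],z['K'],z['T']); ok=z['d']>0
    A.append((z,W,ok))
    # read-off: valve top/base pixels
    px={'scene':[(231,160),(250,148),(269,136),(288,126),(229,134),(322,176),(293,201),(325,125)],'side':[(320,218),(350,206),(377,196),(403,186),(299,195),(341,176),(404,285),(256,262)]}[n]
    for u,v in px: print(n,(u,v),W[v,u].round(3) if ok[v,u] else None)
    cx,cy=W[...,0],W[...,1]; h=W[...,2]; col=z['p'].astype(int)
    ylw=ok&(h>.032)&(h<.043)&(col[...,0]>col[...,2]+40)
    ylw&=(cx>.2)
    P=W[ylw][:,:2]; 
    nn,lab,st,ce=cv2.connectedComponentsWithStats(cv2.dilate(ylw.astype(np.uint8),np.ones((3,3))))
    for i in range(1,nn):
        if st[i,4]>60:
            Q=W[(lab==i)&ylw][:,:2].astype(np.float32); print(' yl',n,st[i],cv2.minAreaRect(Q))
    dk=ok&(h>.048)&(h<.062)&(col.min(-1)>110)
    nn,lab,st,ce=cv2.connectedComponentsWithStats(cv2.dilate(dk.astype(np.uint8),np.ones((3,3))))
    for i in range(1,nn):
        if st[i,4]>200:
            Q=W[(lab==i)&dk][:,:2].astype(np.float32); print(' dk',n,st[i],cv2.minAreaRect(Q),np.median(W[(lab==i)&dk][:,2]))
z=A[1][0];p=z['p'][160:340,210:460];save('c1.png',cv2.resize(p,None,fx=3,fy=3,interpolation=2))
E
python3 m.py
```

```text
scene (231, 160) [ 0.628 -0.172  0.16 ]
scene (250, 148) [ 0.577 -0.171  0.163]
scene (269, 136) [ 0.521 -0.175  0.163]
scene (288, 126) [ 0.463 -0.176  0.159]
scene (229, 134) [ 0.531 -0.314  0.108]
scene (322, 176) [ 0.492 -0.043  0.108]
scene (293, 201) [ 0.59  -0.03   0.109]
scene (325, 125) [ 0.368 -0.152  0.127]
 yl scene [202 201  10   9  70] ((0.6803697347640991, -0.21958129107952118), (0.012892457656562328, 0.012875473126769066), 3.786916732788086)
 yl scene [210 207  11   9  73] ((0.6790440678596497, -0.1901966631412506), (0.014563065022230148, 0.01638583093881607), 2.2736663818359375)
 yl scene [219 214  10   9  70] ((0.6787235140800476, -0.1614232063293457), (0.014194987714290619, 0.011547010391950607), 6.251364707946777)
 yl scene [228 220  11   9  73] ((0.676318347454071, -0.13352344930171967), (0.013368316926062107, 0.015489837154746056), 5.502648830413818)
 yl scene [ 307  227  146   96 2924] ((0.5545709133148193, 0.17843912541866302), (0.06464836746454239, 0.3094377815723419), 77.99276733398438)
 yl scene [189 260  39  31 699] ((0.7956650853157043, -0.055558238178491
[... 588 characters left out ...]
3419380188, 0.3791919946670532), (0.1353689581155777, 0.06736280769109726), 5.044106483459473)
 yl side [ 217  142  133   37 1788] ((0.5548913478851318, 0.17577716708183289), (0.06846211850643158, 0.3082241714000702), 78.48900604248047)
 yl side [411 171  32  19 382] ((0.7977225184440613, -0.0549626387655735), (0.04756993427872658, 0.05687611922621727), 2.7899324893951416)
 dk side [318  83  27  18 282] ((0.8118609189987183, 0.4178738594055176), (0.11965706944465637, 0.042349617928266525), 40.181983947753906) 0.060861863423707585
 dk side [ 218  202  227  136 8509] ((0.48887431621551514, -0.18678250908851624), (0.37026911973953247, 0.1518663763999939), 2.413485288619995) 0.055711551334438114
```

View pics/c1.png

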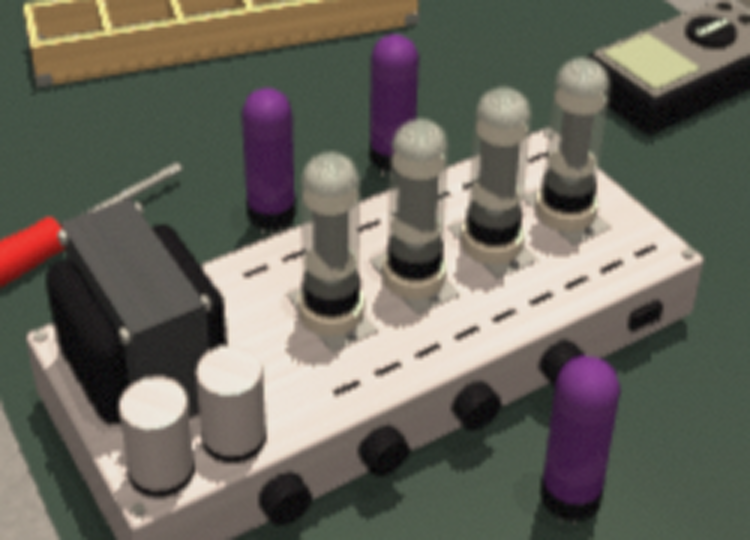

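```bash
cat >> h.py <<'E'
def go(x,y,gz,yawdeg):
    "grasp-point target -> tool-frame shift and turn"
    s=robot.observe(); M=R.from_euler('xyz',s['eef_rot']); N=R.from_euler('xyz',[np.pi,0,np.radians(yawdeg)])
    t=M.inv().apply(np.array([x,y,gz+.155])-s['tcp_pos']); w=(M.inv()*N).as_rotvec()
    print('t',t.round(3),'w',w.round(3),'rows',np.ceil(max(np.linalg.norm(t)/.05,np.linalg.norm(w)/.15)), 'now',s['tcp_pos'].round(4),s['eef_rot'].round(4),'F',s['ft_force'].round(1),'width',round(s['width'],4),'t',round(s['t'],1))
E
python3 -c "
from h import *
c=robot.calibration('wrist');print(np.array(c['hand_eye']).round(3),c['intrinsics'])
go(.516,.185,.3,168)"
```

```text
[[-0.     0.947  0.32   0.085]
 [ 1.     0.    -0.     0.001]
 [-0.001  0.32  -0.947  0.032]
 [ 0.     0.     0.     1.   ]] [[348.40702287   0.         318.67303673]
 [  0.         348.40702287 194.29524159]
 [  0.           0.           1.        ]]
t [-0.422 -0.3   -0.051] w [-0.002 -0.    -0.139] rows 11.0 now [0.2221 0.6106 0.4036] [-3.1397e+00 -2.0000e-04  2.7928e+00] F [0.3 0.2 0.2] width 0.0855 t 0.1
```

Emit:
drive_tool([
  {"tx":-0.422,"ty":-0.3,"tz":-0.051,"wz":-0.139},
  {"tx":-0.422,"ty":-0.3,"tz":-0.051,"wz":-0.139},
  {"tx":-0.422,"ty":-0.3,"tz":-0.051,"wz":-0.139},
  {"tx":-0.422,"ty":-0.3,"tz":-0.051,"wz":-0.139},
  {"tx":-0.422,"ty":-0.3,"tz":-0.051,"wz":-0.139},
  {"tx":-0.422,"ty":-0.3,"tz":-0.051,"wz":-0.139},
  {"tx":-0.422,"ty":-0.3,"tz":-0.051,"wz":-0.139},
  {"tx":-0.422,"ty":-0.3,"tz":-0.051,"wz":-0.139},
  {"tx":-0.422,"ty":-0.3,"tz":-0.051,"wz":-0.139},
  {"tx":-0.422,"ty":-0.3,"tz":-0.051,"wz":-0.139},
  {"tx":-0.422,"ty":-0.3,"tz":-0.051,"wz":-0.139},
  {"tx":-0.422,"ty":-0.3,"tz":-0.051,"wz":-0.139},
  {"tx":-0.422,"ty":-0.3,"tz":-0.051,"wz":-0.139},
  {"tx":-0.422,"ty":-0.3,"tz":-0.051,"wz":-0.139},
  {"tx":-0.422,"ty":-0.3,"tz":-0.051,"wz":-0.139},
], fingers=-1)

```text
$.plan[0]: bad value
```

```bash
python3 - <<'E'
from h import *
p,d,K,T=cap('wrist'); save('w1.png',p); np.savez('w1.npz',p=p,d=d,K=K,T=T)
go(.543,-.19,.31,182.3)
E
```

```text
t [-0.575 -0.643 -0.06 ] w [-0.002 -0.    -0.389] rows 18.0 now [0.2221 0.6107 0.4037] [-3.1399e+00 -2.0000e-04  2.7928e+00] F [0.4 0.1 0.6] width 0.0852 t 0.1
```

View pics/w1.png

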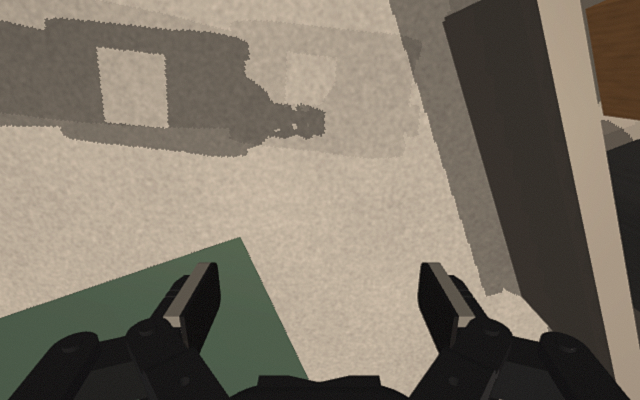

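Emit:
drive_tool([
  {"tx":-0.422,"ty":-0.3,"tz":-0.051,"wx":0,"wy":0,"wz":-0.139},
], fingers=-1)

```text
t: 0.25
tcp_pos: [0.2486, 0.5716, 0.4078]
eef_rot: [-3.138, -0.002, 2.94]
ft_force: [1.2, 0.1, 0.1]
width: 0.0853
```

```bash
python3 -c "
from h import *
go(.516,.185,.3,168)"
```

```text
t [-0.339 -0.325 -0.047] w [-0.003 -0.002  0.008] rows 10.0 now [0.2486 0.5716 0.4078] [-3.1385e+00 -2.2000e-03  2.9401e+00] F [1.2 0.1 0.1] width 0.0853 t 0.2
```

Emit:
drive_tool([
  {"tx":-0.339,"ty":-0.325,"tz":-0.047,"wx":0,"wy":0,"wz":0.008},
  {"tx":-0.339,"ty":-0.325,"tz":-0.047,"wx":0,"wy":0,"wz":0.008},
  {"tx":-0.339,"ty":-0.325,"tz":-0.047,"wx":0,"wy":0,"wz":0.008},
  {"tx":-0.339,"ty":-0.325,"tz":-0.047,"wx":0,"wy":0,"wz":0.008},
  {"tx":-0.339,"ty":-0.325,"tz":-0.047,"wx":0,"wy":0,"wz":0.008},
  {"tx":-0.339,"ty":-0.325,"tz":-0.047,"wx":0,"wy":0,"wz":0.008},
  {"tx":-0.339,"ty":-0.325,"tz":-0.047,"wx":0,"wy":0,"wz":0.008},
  {"tx":-0.339,"ty":-0.325,"tz":-0.047,"wx":0,"wy":0,"wz":0.008},
  {"tx":-0.339,"ty":-0.325,"tz":-0.047,"wx":0,"wy":0,"wz":0.008},
  {"tx":-0.339,"ty":-0.325,"tz":-0.047,"wx":0,"wy":0,"wz":0.008},
  {"tx":-0.339,"ty":-0.325,"tz":-0.047,"wx":0,"wy":0,"wz":0.008},
  {"tx":-0.339,"ty":-0.325,"tz":-0.047,"wx":0,"wy":0,"wz":0.008},
  {"tx":-0.339,"ty":-0.325,"tz":-0.047,"wx":0,"wy":0,"wz":0.008},
  {"tx":-0.339,"ty":-0.325,"tz":-0.047,"wx":0,"wy":0,"wz":0.008},
])

```text
t: 1.65
tcp_pos: [0.5151, 0.1865, 0.4547]
eef_rot: [-3.138, -0.003, 2.934]
ft_force: [-0.1, 0.3, 0.5]
width: 0.0854
```

```bash
python3 - <<'E'
from h import *
p,d,K,T=cap('wrist'); save('w2.png',p); np.savez('w2.npz',p=p,d=d,K=K,T=T)
go(.543,-.19,.31,182.3)
E
```

```text
t [-0.105 -0.363 -0.009] w [-0.003 -0.003 -0.248] rows 8.0 now [0.5152 0.1865 0.4548] [-3.1384e+00 -2.5000e-03  2.9340e+00] F [ 0.5 -0.5 -0.3] width 0.0854 t 1.7
```

View pics/w2.png

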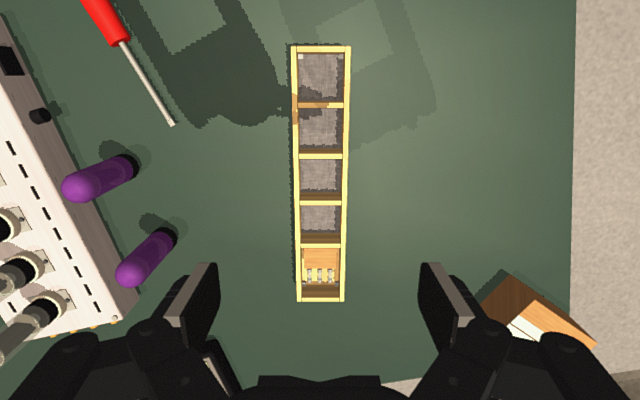

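```bash
cat >> h.py <<'E'
def ray(u,v,z,K,T):
    g=T[:3,:3]@np.array([(u-K[0,2])/K[0,0],-(v-K[1,2])/K[1,1],-1]); o=T[:3,3]
    return o+g*(z-o[2])/g[2]
E
python3 - <<'E'
from h import *
z=np.load('w2.npz'); p,d,K,T=(z[k] for k in 'pdKT')
for u,v in [(322,49),(322,105),(322,156),(321.5,203.5),(321,246),(295,49),(347,49),(301,298),(343,298)]: print((u,v),ray(u,v,.038,K,T).round(4))
W=world(d,K,T); c=p.astype(int)
m=(d>0)&(W[...,2]>.033)&(W[...,2]<.042)&(c[...,0]>c[...,2]+40); m[:,:280]=0;m[:,360:]=0;m[310:]=0
r=cv2.minAreaRect(W[m][:,:2].astype(np.float32)); print(r,np.median(W[m][:,2]))
E
```

```text
(322, 49) [0.4062 0.2128 0.038 ]
(322, 105) [0.4607 0.2015 0.038 ]
(322, 156) [0.5152 0.1901 0.038 ]
(321.5, 203.5) [0.5708 0.178  0.038 ]
(321, 246) [0.625  0.1661 0.038 ]
(295, 49) [0.4004 0.1857 0.038 ]
(347, 49) [0.4114 0.2378 0.038 ]
(301, 298) [0.693  0.1254 0.038 ]
(343, 298) [0.7041 0.1787 0.038 ]
((0.5534931421279907, 0.1797359585762024), (0.062103841453790665, 0.3081892728805542), 78.0978012084961) 0.036971805418325315
```

Emit:
drive_tool([
  {"tx":-0.105,"ty":-0.363,"tz":-0.009,"wx":-0.003,"wy":-0.003,"wz":-0.248},
  {"tx":-0.105,"ty":-0.363,"tz":-0.009,"wx":-0.003,"wy":-0.003,"wz":-0.248},
  {"tx":-0.105,"ty":-0.363,"tz":-0.009,"wx":-0.003,"wy":-0.003,"wz":-0.248},
  {"tx":-0.105,"ty":-0.363,"tz":-0.009,"wx":-0.003,"wy":-0.003,"wz":-0.248},
  {"tx":-0.105,"ty":-0.363,"tz":-0.009,"wx":-0.003,"wy":-0.003,"wz":-0.248},
  {"tx":-0.105,"ty":-0.363,"tz":-0.009,"wx":-0.003,"wy":-0.003,"wz":-0.248},
  {"tx":-0.105,"ty":-0.363,"tz":-0.009,"wx":-0.003,"wy":-0.003,"wz":-0.248},
  {"tx":-0.105,"ty":-0.363,"tz":-0.009,"wx":-0.003,"wy":-0.003,"wz":-0.248},
  {"tx":-0.105,"ty":-0.363,"tz":-0.009,"wx":-0.003,"wy":-0.003,"wz":-0.248},
  {"tx":-0.105,"ty":-0.363,"tz":-0.009,"wx":-0.003,"wy":-0.003,"wz":-0.248},
  {"tx":-0.105,"ty":-0.363,"tz":-0.009,"wx":-0.003,"wy":-0.003,"wz":-0.248},
])

```text
t: 2.8
tcp_pos: [0.5432, -0.189, 0.4646]
eef_rot: [3.141, -0.0, -3.1]
ft_force: [0.3, -0.0, -0.1]
width: 0.0856
```

```bash
python3 - <<'E'
from h import *
p,d,K,T=cap('wrist'); save('w3.png',p); np.savez('w3.npz',p=p,d=d,K=K,T=T)
print(robot.observe()['tcp_pos'],robot.observe()['eef_rot'])
E
```

```text
[ 0.54321332 -0.18883221  0.4647153 ] [ 3.14116097e+00  9.21909907e-05 -3.09916646e+00]
```

View pics/w3.png

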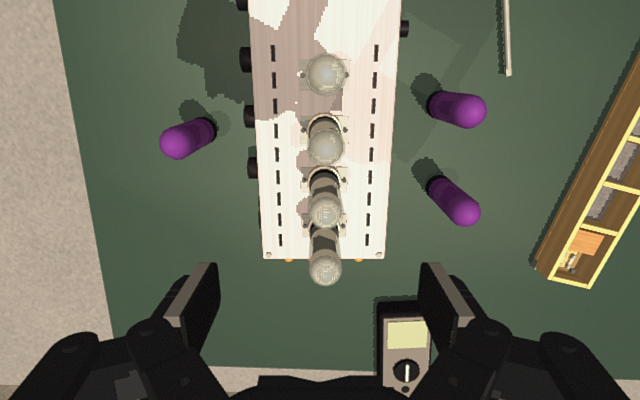

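```bash
python3 - <<'E'
from h import *
z=np.load('w3.npz'); p,d,K,T=(z[k] for k in 'pdKT')
for u,v in [(326,74),(326,145),(325.5,211),(325,268)]: print((u,v),ray(u,v,.152,K,T).round(4))
W=world(d,K,T)
m=(d>0)&(abs(W[...,2]-.055)<.004)&(p.min(-1)>60)&(W[...,1]<-.08); m[300:]=0
r=cv2.minAreaRect(W[m][:,:2].astype(np.float32)); print(r)
m=(d>0)&(W[...,2]>.155)&(W[...,2]<.175); m[300:]=0; m[:,:280]=0; m[:,370:]=0
n,l,s,c=cv2.connectedComponentsWithStats(m.astype(np.uint8))
for i in range(1,n):
    if s[i,4]>30: q=W[l==i]; print(q.mean(0).round(4),q.max(0).round(4),q.min(0).round(4))
E
```

```text
(326, 74) [ 0.4572 -0.1853  0.152 ]
(326, 145) [ 0.5117 -0.1827  0.152 ]
(325.5, 211) [ 0.5692 -0.1803  0.152 ]
(325, 268) [ 0.6253 -0.1781  0.152 ]
((0.5294895172119141, -0.18230803310871124), (0.2821193337440491, 0.14989346265792847), 2.4535131454467773)
[ 0.4575 -0.1856  0.1626] [ 0.4725 -0.1701  0.1687] [ 0.4425 -0.2005  0.155 ]
[ 0.5119 -0.1833  0.1625] [ 0.5281 -0.1679  0.1684] [ 0.4982 -0.198   0.155 ]
[ 0.5666 -0.181   0.1624] [ 0.5826 -0.1654  0.1685] [ 0.5543 -0.1962  0.155 ]
[ 0.6216 -0.1786  0.1622] [ 0.6381 -0.1635  0.168 ] [ 0.6101 -0.1937  0.155 ]
```

```bash
python3 - <<'E'
from h import *
go(.458,-.1855,.31,182.4); go(.458,-.1855,.127,182.4)
E
```

```text
t [ 0.085  0.007 -0.   ] w [0.    0.    0.001] rows 2.0 now [ 0.5432 -0.1888  0.4647] [ 3.1412e+00  1.0000e-04 -3.0992e+00] F [ 0.9 -0.3 -0.6] width 0.0852 t 2.9
t [0.085 0.007 0.183] w [0.    0.    0.001] rows 5.0 now [ 0.5432 -0.1888  0.4647] [ 3.1412e+00  1.0000e-04 -3.0992e+00] F [ 0.9 -0.3 -0.6] width 0.0852 t 2.9
```

Emit:
drive_tool([
  {"tx":0.04,"ty":0.004,"tz":0,"wx":0,"wy":0,"wz":0},
  {"tx":0.085,"ty":0.007,"tz":0,"wx":0,"wy":0,"wz":0},
  {"tx":0.085,"ty":0.007,"tz":0,"wx":0,"wy":0,"wz":0},
  {"tx":0.085,"ty":0.007,"tz":0,"wx":0,"wy":0,"wz":0},
  {"tx":0.085,"ty":0.007,"tz":0.03,"wx":0,"wy":0,"wz":0},
  {"tx":0.085,"ty":0.007,"tz":0.06,"wx":0,"wy":0,"wz":0},
  {"tx":0.085,"ty":0.007,"tz":0.09,"wx":0,"wy":0,"wz":0},
  {"tx":0.085,"ty":0.007,"tz":0.12,"wx":0,"wy":0,"wz":0},
  {"tx":0.085,"ty":0.007,"tz":0.15,"wx":0,"wy":0,"wz":0},
  {"tx":0.085,"ty":0.007,"tz":0.17,"wx":0,"wy":0,"wz":0},
  {"tx":0.085,"ty":0.007,"tz":0.183,"wx":0,"wy":0,"wz":0},
  {"tx":0.085,"ty":0.007,"tz":0.183,"wx":0,"wy":0,"wz":0},
  {"tx":0.085,"ty":0.007,"tz":0.183,"wx":0,"wy":0,"wz":0},
])

```text
t: 4.15
tcp_pos: [0.4588, -0.1853, 0.2825]
eef_rot: [-3.141, 0.001, -3.098]
ft_force: [0.3, -0.2, 0.9]
width: 0.0854
```

```bash
python3 - <<'E'
from h import *
p,d,K,T=cap('side'); save('s1.png',cv2.resize(p[120:340,200:480],None,fx=2.5,fy=2.5))
go(.458,-.1855,.127,182.4)
E
```

```text
t [0.001 0.    0.001] w [-0.001  0.002  0.001] rows 1.0 now [ 0.4589 -0.1855  0.2832] [-3.1408e+00  2.2000e-03 -3.0987e+00] F [ 0.7 -0.2  0.4] width 0.0856 t 4.2
```

View pics/s1.png

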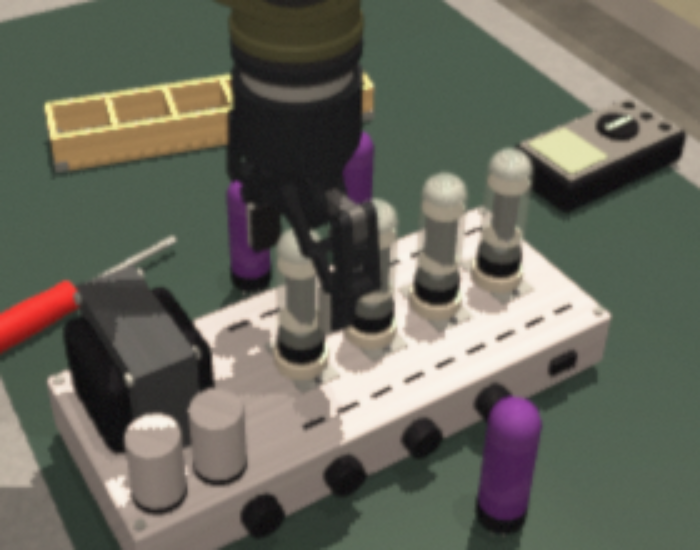

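Emit:
drive_tool([
  {"tx":0,"ty":0,"tz":0,"wx":0,"wy":0,"wz":0},
  {"tx":0,"ty":0,"tz":0,"wx":0,"wy":0,"wz":0},
  {"tx":0,"ty":0,"tz":0,"wx":0,"wy":0,"wz":0},
  {"tx":0,"ty":0,"tz":0,"wx":0,"wy":0,"wz":0},
  {"tx":0,"ty":0,"tz":0,"wx":0,"wy":0,"wz":0},
  {"tx":0,"ty":0,"tz":0,"wx":0,"wy":0,"wz":0},
  {"tx":0,"ty":0,"tz":0,"wx":0,"wy":0,"wz":0},
  {"tx":0,"ty":0,"tz":0,"wx":0,"wy":0,"wz":0},
  {"tx":0,"ty":0,"tz":0,"wx":0,"wy":0,"wz":0},
  {"tx":0,"ty":0,"tz":0,"wx":0,"wy":0,"wz":0},
], fingers=1)

```text
t: 5.2
tcp_pos: [0.4591, -0.1856, 0.2839]
eef_rot: [-3.14, 0.003, -3.099]
ft_force: [-1.7, 0.5, 5.2]
width: 0.0309
```

Emit:
drive_tool([
  {"tx":0,"ty":0,"tz":-0.015,"wx":0,"wy":0,"wz":0},
  {"tx":0,"ty":0,"tz":-0.04,"wx":0,"wy":0,"wz":0},
  {"tx":0,"ty":0,"tz":-0.07,"wx":0,"wy":0,"wz":0},
  {"tx":0,"ty":0,"tz":-0.1,"wx":0,"wy":0,"wz":0},
  {"tx":0,"ty":0,"tz":-0.13,"wx":0,"wy":0,"wz":0},
  {"tx":0,"ty":0,"tz":-0.15,"wx":0,"wy":0,"wz":0},
  {"tx":0,"ty":0,"tz":-0.155,"wx":0,"wy":0,"wz":0},
  {"tx":0,"ty":0,"tz":-0.155,"wx":0,"wy":0,"wz":0},
])

```text
t: 6.0
tcp_pos: [0.4586, -0.1854, 0.4395]
eef_rot: [-3.14, 0.004, -3.099]
ft_force: [-0.6, 0.4, 0.5]
width: 0.0305
```

```bash
python3 - <<'E'
from h import *
p,d,K,T=cap('scene'); save('s2.png',cv2.resize(p[40:260,180:460],None,fx=2.5,fy=2.5))
go(.5977,.1707,.282,168.1)
E
```

```text
t [-0.154  0.35   0.001] w [-0.     0.002  0.251] rows 8.0 now [ 0.4585 -0.1853  0.4381] [-3.1410e+00  2.0000e-03 -3.0986e+00] F [-0.9  0.7 -1.4] width 0.0307 t 6.0
```

View pics/s2.png

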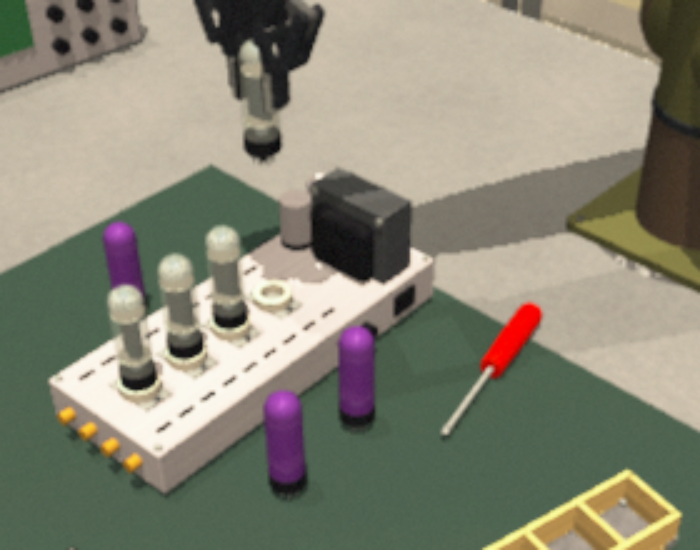

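Emit:
drive_tool([
  {"tx":-0.015,"ty":0.035,"tz":0,"wx":0,"wy":0,"wz":0.025},
  {"tx":-0.031,"ty":0.07,"tz":0,"wx":0,"wy":0,"wz":0.05},
  {"tx":-0.046,"ty":0.105,"tz":0,"wx":0,"wy":0,"wz":0.075},
  {"tx":-0.062,"ty":0.14,"tz":0,"wx":0,"wy":0,"wz":0.1},
  {"tx":-0.077,"ty":0.175,"tz":0,"wx":0,"wy":0,"wz":0.125},
  {"tx":-0.092,"ty":0.21,"tz":0,"wx":0,"wy":0,"wz":0.15},
  {"tx":-0.108,"ty":0.245,"tz":0,"wx":0,"wy":0,"wz":0.175},
  {"tx":-0.123,"ty":0.28,"tz":0,"wx":0,"wy":0,"wz":0.2},
  {"tx":-0.139,"ty":0.315,"tz":0,"wx":0,"wy":0,"wz":0.225},
  {"tx":-0.15,"ty":0.34,"tz":0,"wx":0,"wy":0,"wz":0.24},
  {"tx":-0.154,"ty":0.35,"tz":0,"wx":0,"wy":0,"wz":0.251},
  {"tx":-0.154,"ty":0.35,"tz":0,"wx":0,"wy":0,"wz":0.251},
  {"tx":-0.154,"ty":0.35,"tz":0.03,"wx":0,"wy":0,"wz":0.251},
  {"tx":-0.154,"ty":0.35,"tz":0.06,"wx":0,"wy":0,"wz":0.251},
  {"tx":-0.154,"ty":0.35,"tz":0.09,"wx":0,"wy":0,"wz":0.251},
  {"tx":-0.154,"ty":0.35,"tz":0.12,"wx":0,"wy":0,"wz":0.251},
  {"tx":-0.154,"ty":0.35,"tz":0.14,"wx":0,"wy":0,"wz":0.251},
  {"tx":-0.154,"ty":0.35,"tz":0.155,"wx":0,"wy":0,"wz":0.251},
  {"tx":-0.154,"ty":0.35,"tz":0.155,"wx":0,"wy":0,"wz":0.251},
  {"tx":-0.154,"ty":0.35,"tz":0.155,"wx":0,"wy":0,"wz":0.251},
])

```text
t: 8.05
tcp_pos: [0.5977, 0.1703, 0.2837]
eef_rot: [-3.142, 0.003, 2.933]
ft_force: [0.1, 0.5, 0.1]
width: 0.0309
```

```bash
python3 - <<'E'
from h import *
p,d,K,T=cap('scene'); a=cv2.resize(p[190:340,290:470],None,fx=3.5,fy=3.5)
save('s3.png',a)
go(.5977,.1707,.08,168.1)
E
```

```text
t [0.001 0.    0.05 ] w [ 0.001  0.004 -0.001] rows 1.0 now [0.5981 0.1705 0.2846] [3.141  0.0041 2.9331] F [-0.2 -0.7 -0.4] width 0.0307 t 8.1
```

View pics/s3.png

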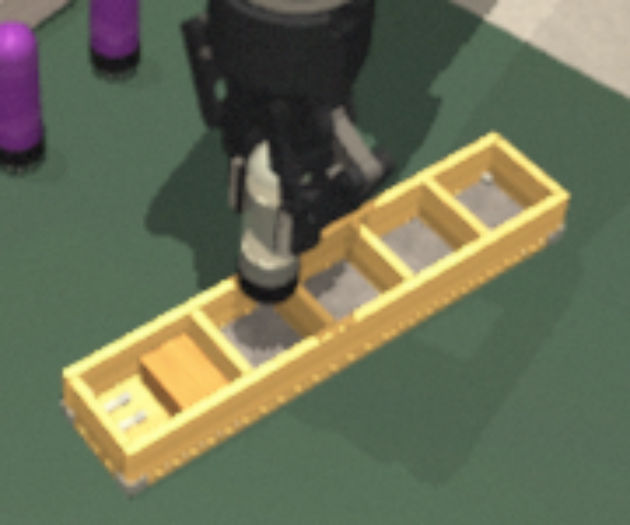

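Emit:
drive_tool([
  {"tx":0,"ty":0,"tz":0.015,"wx":0,"wy":0,"wz":0},
  {"tx":0,"ty":0,"tz":0.03,"wx":0,"wy":0,"wz":0},
  {"tx":0,"ty":0,"tz":0.038,"wx":0,"wy":0,"wz":0},
  {"tx":0,"ty":0,"tz":0.043,"wx":0,"wy":0,"wz":0},
  {"tx":0,"ty":0,"tz":0.046,"wx":0,"wy":0,"wz":0},
  {"tx":0,"ty":0,"tz":0.048,"wx":0,"wy":0,"wz":0},
  {"tx":0,"ty":0,"tz":0.049,"wx":0,"wy":0,"wz":0},
  {"tx":0,"ty":0,"tz":0.049,"wx":0,"wy":0,"wz":0},
])

```text
t: 8.9
tcp_pos: [0.5984, 0.1706, 0.2359]
eef_rot: [3.141, 0.005, 2.933]
ft_force: [-0.2, -0.1, -1.4]
width: 0.0308
```

Emit:
drive_tool([
  {"tx":0,"ty":0,"tz":0.001,"wx":0,"wy":0,"wz":0},
  {"tx":0,"ty":0,"tz":0.002,"wx":0,"wy":0,"wz":0},
  {"tx":0,"ty":0,"tz":0.002,"wx":0,"wy":0,"wz":0},
])

```text
t: 9.2
tcp_pos: [0.5984, 0.1706, 0.2339]
eef_rot: [3.141, 0.005, 2.933]
ft_force: [-0.8, 1.4, 0.0]
width: 0.0308
```

Emit:
drive_tool([
  {"tx":0,"ty":0,"tz":0.001,"wx":0,"wy":0,"wz":0},
  {"tx":0,"ty":0,"tz":0.002,"wx":0,"wy":0,"wz":0},
  {"tx":0,"ty":0,"tz":0.002,"wx":0,"wy":0,"wz":0},
])

```text
t: 9.5
tcp_pos: [0.5988, 0.1706, 0.2338]
eef_rot: [3.141, 0.005, 2.933]
ft_force: [-3.4, -1.9, 7.7]
width: 0.0307
```

Emit:
drive_tool([
  {"tx":0,"ty":0,"tz":0,"wx":0,"wy":0,"wz":0},
  {"tx":0,"ty":0,"tz":0,"wx":0,"wy":0,"wz":0},
  {"tx":0,"ty":0,"tz":0,"wx":0,"wy":0,"wz":0},
  {"tx":0,"ty":0,"tz":0,"wx":0,"wy":0,"wz":0},
  {"tx":0,"ty":0,"tz":0,"wx":0,"wy":0,"wz":0},
  {"tx":0,"ty":0,"tz":0,"wx":0,"wy":0,"wz":0},
  {"tx":0,"ty":0,"tz":0,"wx":0,"wy":0,"wz":0},
  {"tx":0,"ty":0,"tz":0,"wx":0,"wy":0,"wz":0},
  {"tx":0,"ty":0,"tz":-0.03,"wx":0,"wy":0,"wz":0},
  {"tx":0,"ty":0,"tz":-0.08,"wx":0,"wy":0,"wz":0},
  {"tx":0,"ty":0,"tz":-0.12,"wx":0,"wy":0,"wz":0},
  {"tx":0,"ty":0,"tz":-0.16,"wx":0,"wy":0,"wz":0},
  {"tx":0,"ty":0,"tz":-0.2,"wx":0,"wy":0,"wz":0},
  {"tx":0,"ty":0,"tz":-0.205,"wx":0,"wy":0,"wz":0},
  {"tx":0,"ty":0,"tz":-0.205,"wx":0,"wy":0,"wz":0},
], fingers=-1)

```text
t: 11.0
tcp_pos: [0.598, 0.1707, 0.4411]
eef_rot: [3.139, 0.009, 2.933]
ft_force: [-0.9, 0.0, -0.3]
width: 0.0855
```

```bash
python3 - <<'E'
from h import *
p,d,K,T=cap('scene'); a=cv2.resize(p[190:340,290:470],None,fx=3.5,fy=3.5)
save('s4.png',a)
go(.5138,-.1832,.283,182.4); go(.5138,-.1832,.127,182.4)
E
```

```text
t [ 0.009 -0.364  0.   ] w [ 0.     0.005 -0.25 ] rows 8.0 now [0.5977 0.1706 0.4386] [3.1408 0.0051 2.9332] F [-0.1 -0.3  0.4] width 0.0855 t 11.1
t [ 0.01  -0.364  0.156] w [ 0.     0.005 -0.25 ] rows 8.0 now [0.5977 0.1706 0.4386] [3.1408 0.0051 2.9332] F [-0.1 -0.3  0.4] width 0.0855 t 11.1
```

View pics/s4.png

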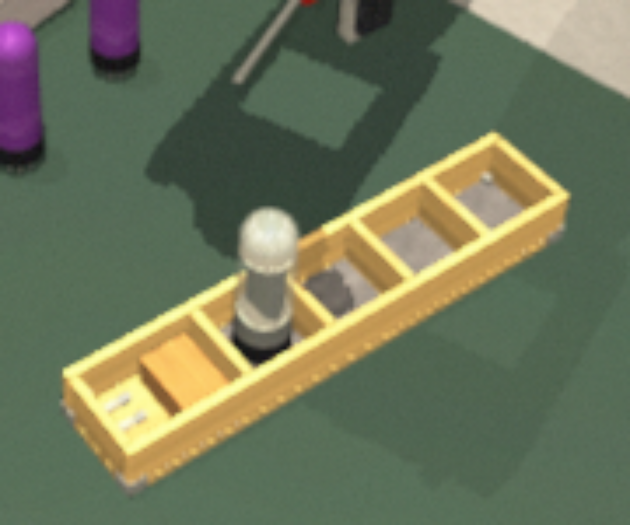

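Emit:
drive_tool([
  {"tx":0.005,"ty":-0.18,"tz":0,"wx":0,"wy":0.003,"wz":-0.125},
  {"tx":0.005,"ty":-0.18,"tz":0,"wx":0,"wy":0.003,"wz":-0.125},
  {"tx":0.005,"ty":-0.18,"tz":0,"wx":0,"wy":0.003,"wz":-0.125},
  {"tx":0.01,"ty":-0.364,"tz":0,"wx":0,"wy":0.005,"wz":-0.25},
  {"tx":0.01,"ty":-0.364,"tz":0,"wx":0,"wy":0.005,"wz":-0.25},
  {"tx":0.01,"ty":-0.364,"tz":0,"wx":0,"wy":0.005,"wz":-0.25},
  {"tx":0.01,"ty":-0.364,"tz":0,"wx":0,"wy":0.005,"wz":-0.25},
  {"tx":0.01,"ty":-0.364,"tz":0,"wx":0,"wy":0.005,"wz":-0.25},
  {"tx":0.01,"ty":-0.364,"tz":0,"wx":0,"wy":0.005,"wz":-0.25},
  {"tx":0.01,"ty":-0.364,"tz":0,"wx":0,"wy":0.005,"wz":-0.25},
  {"tx":0.01,"ty":-0.364,"tz":0,"wx":0,"wy":0.005,"wz":-0.25},
  {"tx":0.01,"ty":-0.364,"tz":0.03,"wx":0,"wy":0.005,"wz":-0.25},
  {"tx":0.01,"ty":-0.364,"tz":0.06,"wx":0,"wy":0.005,"wz":-0.25},
  {"tx":0.01,"ty":-0.364,"tz":0.09,"wx":0,"wy":0.005,"wz":-0.25},
  {"tx":0.01,"ty":-0.364,"tz":0.12,"wx":0,"wy":0.005,"wz":-0.25},
  {"tx":0.01,"ty":-0.364,"tz":0.14,"wx":0,"wy":0.005,"wz":-0.25},
  {"tx":0.01,"ty":-0.364,"tz":0.156,"wx":0,"wy":0.005,"wz":-0.25},
  {"tx":0.01,"ty":-0.364,"tz":0.156,"wx":0,"wy":0.005,"wz":-0.25},
  {"tx":0.01,"ty":-0.364,"tz":0.156,"wx":0,"wy":0.005,"wz":-0.25},
], fingers=-1)

```text
t: 12.95
tcp_pos: [0.5139, -0.183, 0.2828]
eef_rot: [-3.142, 0.001, -3.099]
ft_force: [-0.1, -0.2, 0.3]
width: 0.0855
```

Emit:
drive_tool([
  {"tx":0,"ty":0,"tz":0,"wx":0,"wy":0,"wz":0},
  {"tx":0,"ty":0,"tz":0,"wx":0,"wy":0,"wz":0},
  {"tx":0,"ty":0,"tz":0,"wx":0,"wy":0,"wz":0},
  {"tx":0,"ty":0,"tz":0,"wx":0,"wy":0,"wz":0},
  {"tx":0,"ty":0,"tz":0,"wx":0,"wy":0,"wz":0},
  {"tx":0,"ty":0,"tz":0,"wx":0,"wy":0,"wz":0},
  {"tx":0,"ty":0,"tz":0,"wx":0,"wy":0,"wz":0},
  {"tx":0,"ty":0,"tz":0,"wx":0,"wy":0,"wz":0},
  {"tx":0,"ty":0,"tz":0,"wx":0,"wy":0,"wz":0},
  {"tx":0,"ty":0,"tz":0,"wx":0,"wy":0,"wz":0},
], fingers=1)

```text
t: 13.95
tcp_pos: [0.5142, -0.1831, 0.2837]
eef_rot: [-3.141, 0.002, -3.099]
ft_force: [-1.1, 0.7, 5.3]
width: 0.0309
```

Emit:
drive_tool([
  {"tx":0,"ty":0,"tz":-0.015,"wx":0,"wy":0,"wz":0},
  {"tx":0,"ty":0,"tz":-0.04,"wx":0,"wy":0,"wz":0},
  {"tx":0,"ty":0,"tz":-0.07,"wx":0,"wy":0,"wz":0},
  {"tx":0,"ty":0,"tz":-0.1,"wx":0,"wy":0,"wz":0},
  {"tx":0,"ty":0,"tz":-0.13,"wx":0,"wy":0,"wz":0},
  {"tx":0,"ty":0,"tz":-0.15,"wx":0,"wy":0,"wz":0},
  {"tx":0,"ty":0,"tz":-0.155,"wx":0,"wy":0,"wz":0},
  {"tx":0,"ty":0,"tz":-0.155,"wx":0,"wy":0,"wz":0},
  {"tx":0,"ty":0,"tz":-0.155,"wx":0,"wy":0,"wz":0},
])

```text
t: 14.85
tcp_pos: [0.5136, -0.1829, 0.437]
eef_rot: [3.141, -0.001, -3.099]
ft_force: [0.0, -0.1, -1.9]
width: 0.031
```

```bash
python3 - <<'E'
from h import *
go(.5429,.1822,.282,168.1);go(.5429,.1822,.0825,168.1)
E
```

```text
t [-0.045  0.364  0.   ] w [ 0.001 -0.001  0.25 ] rows 8.0 now [ 0.5136 -0.1829  0.437 ] [ 3.1409e+00 -6.0000e-04 -3.0990e+00] F [ 0.  -0.1 -1.9] width 0.031 t 14.8
t [-0.045  0.363  0.2  ] w [ 0.001 -0.001  0.25 ] rows 9.0 now [ 0.5136 -0.1829  0.437 ] [ 3.1409e+00 -6.0000e-04 -3.0990e+00] F [ 0.  -0.1 -1.9] width 0.031 t 14.8
```

Emit:
drive_tool([
  {"tx":-0.005,"ty":0.036,"tz":0,"wx":0,"wy":0,"wz":0.025},
  {"tx":-0.009,"ty":0.073,"tz":0,"wx":0,"wy":0,"wz":0.05},
  {"tx":-0.014,"ty":0.109,"tz":0,"wx":0,"wy":0,"wz":0.075},
  {"tx":-0.018,"ty":0.146,"tz":0,"wx":0,"wy":0,"wz":0.1},
  {"tx":-0.023,"ty":0.182,"tz":0,"wx":0,"wy":0,"wz":0.125},
  {"tx":-0.027,"ty":0.218,"tz":0,"wx":0,"wy":0,"wz":0.15},
  {"tx":-0.032,"ty":0.255,"tz":0,"wx":0,"wy":0,"wz":0.175},
  {"tx":-0.036,"ty":0.291,"tz":0,"wx":0,"wy":0,"wz":0.2},
  {"tx":-0.04,"ty":0.327,"tz":0,"wx":0,"wy":0,"wz":0.225},
  {"tx":-0.044,"ty":0.354,"tz":0,"wx":0,"wy":0,"wz":0.24},
  {"tx":-0.045,"ty":0.363,"tz":0,"wx":0,"wy":0,"wz":0.25},
  {"tx":-0.045,"ty":0.363,"tz":0,"wx":0,"wy":0,"wz":0.25},
  {"tx":-0.045,"ty":0.363,"tz":0.03,"wx":0,"wy":0,"wz":0.25},
  {"tx":-0.045,"ty":0.363,"tz":0.06,"wx":0,"wy":0,"wz":0.25},
  {"tx":-0.045,"ty":0.363,"tz":0.09,"wx":0,"wy":0,"wz":0.25},
  {"tx":-0.045,"ty":0.363,"tz":0.12,"wx":0,"wy":0,"wz":0.25},
  {"tx":-0.045,"ty":0.363,"tz":0.14,"wx":0,"wy":0,"wz":0.25},
  {"tx":-0.045,"ty":0.363,"tz":0.155,"wx":0,"wy":0,"wz":0.25},
  {"tx":-0.045,"ty":0.363,"tz":0.155,"wx":0,"wy":0,"wz":0.25},
  {"tx":-0.045,"ty":0.363,"tz":0.155,"wx":0,"wy":0,"wz":0.25},
])

```text
t: 16.85
tcp_pos: [0.5433, 0.1812, 0.2827]
eef_rot: [3.141, -0.0, 2.934]
ft_force: [-0.1, 0.4, 0.1]
width: 0.0305
```

Emit:
drive_tool([
  {"tx":0,"ty":0,"tz":0.015,"wx":0,"wy":0,"wz":0},
  {"tx":0,"ty":0,"tz":0.03,"wx":0,"wy":0,"wz":0},
  {"tx":0,"ty":0,"tz":0.038,"wx":0,"wy":0,"wz":0},
  {"tx":0,"ty":0,"tz":0.043,"wx":0,"wy":0,"wz":0},
  {"tx":0,"ty":0,"tz":0.046,"wx":0,"wy":0,"wz":0},
  {"tx":0,"ty":0,"tz":0.048,"wx":0,"wy":0,"wz":0},
  {"tx":0,"ty":0,"tz":0.049,"wx":0,"wy":0,"wz":0},
  {"tx":0,"ty":0,"tz":0.049,"wx":0,"wy":0,"wz":0},
])

```text
t: 17.65
tcp_pos: [0.5434, 0.1813, 0.2339]
eef_rot: [3.141, 0.0, 2.934]
ft_force: [-1.0, -0.7, -0.2]
width: 0.0308
```

Emit:
drive_tool([
  {"tx":0,"ty":0,"tz":0.001,"wx":0,"wy":0,"wz":0},
  {"tx":0,"ty":0,"tz":0.001,"wx":0,"wy":0,"wz":0},
  {"tx":0,"ty":0,"tz":0.001,"wx":0,"wy":0,"wz":0},
])

```text
t: 17.95
tcp_pos: [0.5437, 0.1813, 0.2337]
eef_rot: [3.141, 0.001, 2.934]
ft_force: [-0.5, -0.4, 3.1]
width: 0.0307
```

Contact (3 N). Release and rise.

Emit:
drive_tool([
  {"tx":0,"ty":0,"tz":0,"wx":0,"wy":0,"wz":0},
  {"tx":0,"ty":0,"tz":0,"wx":0,"wy":0,"wz":0},
  {"tx":0,"ty":0,"tz":0,"wx":0,"wy":0,"wz":0},
  {"tx":0,"ty":0,"tz":0,"wx":0,"wy":0,"wz":0},
  {"tx":0,"ty":0,"tz":0,"wx":0,"wy":0,"wz":0},
  {"tx":0,"ty":0,"tz":0,"wx":0,"wy":0,"wz":0},
  {"tx":0,"ty":0,"tz":0,"wx":0,"wy":0,"wz":0},
  {"tx":0,"ty":0,"tz":0,"wx":0,"wy":0,"wz":0},
  {"tx":0,"ty":0,"tz":-0.03,"wx":0,"wy":0,"wz":0},
  {"tx":0,"ty":0,"tz":-0.08,"wx":0,"wy":0,"wz":0},
  {"tx":0,"ty":0,"tz":-0.12,"wx":0,"wy":0,"wz":0},
  {"tx":0,"ty":0,"tz":-0.16,"wx":0,"wy":0,"wz":0},
  {"tx":0,"ty":0,"tz":-0.2,"wx":0,"wy":0,"wz":0},
  {"tx":0,"ty":0,"tz":-0.205,"wx":0,"wy":0,"wz":0},
  {"tx":0,"ty":0,"tz":-0.205,"wx":0,"wy":0,"wz":0},
  {"tx":0,"ty":0,"tz":-0.205,"wx":0,"wy":0,"wz":0},
], fingers=-1)

```text
t: 19.55
tcp_pos: [0.5431, 0.1811, 0.4369]
eef_rot: [-3.142, -0.001, 2.934]
ft_force: [-0.4, 0.5, -0.8]
width: 0.0853
```

```bash
python3 - <<'E'
from h import *
go(.5692,-.181,.127,182.4)
E
```

```text
t [-0.101 -0.349  0.155] w [ 0.    -0.001 -0.25 ] rows 8.0 now [0.5431 0.1811 0.4369] [-3.1415e+00 -1.3000e-03  2.9335e+00] F [-0.4  0.5 -0.8] width 0.0853 t 19.6
```

Emit:
drive_tool([
  {"tx":-0.05,"ty":-0.175,"tz":0,"wx":0,"wy":0,"wz":-0.125},
  {"tx":-0.05,"ty":-0.175,"tz":0,"wx":0,"wy":0,"wz":-0.125},
  {"tx":-0.05,"ty":-0.175,"tz":0,"wx":0,"wy":0,"wz":-0.125},
  {"tx":-0.101,"ty":-0.349,"tz":0,"wx":0,"wy":0,"wz":-0.25},
  {"tx":-0.101,"ty":-0.349,"tz":0,"wx":0,"wy":0,"wz":-0.25},
  {"tx":-0.101,"ty":-0.349,"tz":0,"wx":0,"wy":0,"wz":-0.25},
  {"tx":-0.101,"ty":-0.349,"tz":0,"wx":0,"wy":0,"wz":-0.25},
  {"tx":-0.101,"ty":-0.349,"tz":0,"wx":0,"wy":0,"wz":-0.25},
  {"tx":-0.101,"ty":-0.349,"tz":0,"wx":0,"wy":0,"wz":-0.25},
  {"tx":-0.101,"ty":-0.349,"tz":0,"wx":0,"wy":0,"wz":-0.25},
  {"tx":-0.101,"ty":-0.349,"tz":0,"wx":0,"wy":0,"wz":-0.25},
  {"tx":-0.101,"ty":-0.349,"tz":0.03,"wx":0,"wy":0,"wz":-0.25},
  {"tx":-0.101,"ty":-0.349,"tz":0.06,"wx":0,"wy":0,"wz":-0.25},
  {"tx":-0.101,"ty":-0.349,"tz":0.09,"wx":0,"wy":0,"wz":-0.25},
  {"tx":-0.101,"ty":-0.349,"tz":0.12,"wx":0,"wy":0,"wz":-0.25},
  {"tx":-0.101,"ty":-0.349,"tz":0.14,"wx":0,"wy":0,"wz":-0.25},
  {"tx":-0.101,"ty":-0.349,"tz":0.155,"wx":0,"wy":0,"wz":-0.25},
  {"tx":-0.101,"ty":-0.349,"tz":0.155,"wx":0,"wy":0,"wz":-0.25},
  {"tx":-0.101,"ty":-0.349,"tz":0.155,"wx":0,"wy":0,"wz":-0.25},
])

```text
t: 21.45
tcp_pos: [0.5701, -0.1806, 0.2826]
eef_rot: [-3.141, -0.0, -3.099]
ft_force: [-0.9, 0.4, -1.0]
width: 0.0856
```

Emit:
drive_tool([
  {"tx":0,"ty":0,"tz":0,"wx":0,"wy":0,"wz":0},
  {"tx":0,"ty":0,"tz":0,"wx":0,"wy":0,"wz":0},
  {"tx":0,"ty":0,"tz":0,"wx":0,"wy":0,"wz":0},
  {"tx":0,"ty":0,"tz":0,"wx":0,"wy":0,"wz":0},
  {"tx":0,"ty":0,"tz":0,"wx":0,"wy":0,"wz":0},
  {"tx":0,"ty":0,"tz":0,"wx":0,"wy":0,"wz":0},
  {"tx":0,"ty":0,"tz":0,"wx":0,"wy":0,"wz":0},
  {"tx":0,"ty":0,"tz":0,"wx":0,"wy":0,"wz":0},
  {"tx":0,"ty":0,"tz":0,"wx":0,"wy":0,"wz":0},
  {"tx":0,"ty":0,"tz":0,"wx":0,"wy":0,"wz":0},
], fingers=1)

```text
t: 22.45
tcp_pos: [0.5703, -0.1807, 0.2835]
eef_rot: [-3.141, 0.001, -3.099]
ft_force: [-0.2, 0.3, 5.8]
width: 0.0304
```

Emit:
drive_tool([
  {"tx":0,"ty":0,"tz":-0.015,"wx":0,"wy":0,"wz":0},
  {"tx":0,"ty":0,"tz":-0.04,"wx":0,"wy":0,"wz":0},
  {"tx":0,"ty":0,"tz":-0.07,"wx":0,"wy":0,"wz":0},
  {"tx":0,"ty":0,"tz":-0.1,"wx":0,"wy":0,"wz":0},
  {"tx":0,"ty":0,"tz":-0.13,"wx":0,"wy":0,"wz":0},
  {"tx":0,"ty":0,"tz":-0.15,"wx":0,"wy":0,"wz":0},
  {"tx":0,"ty":0,"tz":-0.155,"wx":0,"wy":0,"wz":0},
  {"tx":0,"ty":0,"tz":-0.155,"wx":0,"wy":0,"wz":0},
  {"tx":0,"ty":0,"tz":-0.155,"wx":0,"wy":0,"wz":0},
])

```text
t: 23.35
tcp_pos: [0.5699, -0.1805, 0.4367]
eef_rot: [3.141, -0.002, -3.099]
ft_force: [-0.0, 0.4, -2.1]
width: 0.0308
```

```bash
python3 - <<'E'
from h import *
go(.4881,.1938,.282,168.1)
p,d,K,T=cap('scene'); save('s5.png',p)
E
```

```text
t [0.066 0.378 0.   ] w [ 0.    -0.002  0.251] rows 8.0 now [ 0.5699 -0.1805  0.4367] [ 3.1410e+00 -1.8000e-03 -3.0986e+00] F [-0.   0.4 -2.1] width 0.0308 t 23.4
```

View pics/s5.png

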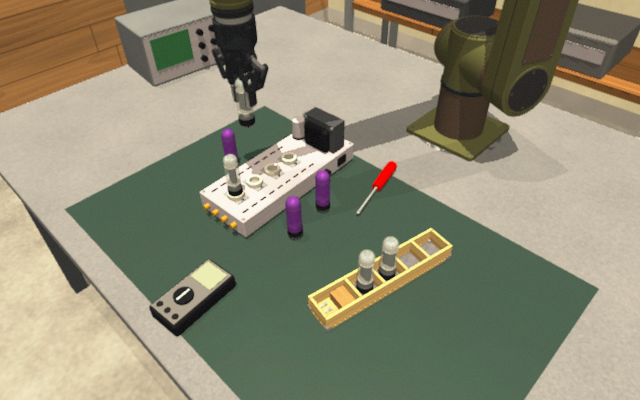

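Emit:
drive_tool([
  {"tx":0.007,"ty":0.038,"tz":0,"wx":0,"wy":0,"wz":0.025},
  {"tx":0.013,"ty":0.076,"tz":0,"wx":0,"wy":0,"wz":0.05},
  {"tx":0.02,"ty":0.113,"tz":0,"wx":0,"wy":0,"wz":0.075},
  {"tx":0.026,"ty":0.151,"tz":0,"wx":0,"wy":0,"wz":0.1},
  {"tx":0.033,"ty":0.189,"tz":0,"wx":0,"wy":0,"wz":0.125},
  {"tx":0.04,"ty":0.227,"tz":0,"wx":0,"wy":0,"wz":0.15},
  {"tx":0.046,"ty":0.265,"tz":0,"wx":0,"wy":0,"wz":0.175},
  {"tx":0.053,"ty":0.302,"tz":0,"wx":0,"wy":0,"wz":0.2},
  {"tx":0.059,"ty":0.34,"tz":0,"wx":0,"wy":0,"wz":0.225},
  {"tx":0.064,"ty":0.367,"tz":0,"wx":0,"wy":0,"wz":0.24},
  {"tx":0.066,"ty":0.378,"tz":0,"wx":0,"wy":0,"wz":0.25},
  {"tx":0.066,"ty":0.378,"tz":0,"wx":0,"wy":0,"wz":0.25},
  {"tx":0.066,"ty":0.378,"tz":0.03,"wx":0,"wy":0,"wz":0.25},
  {"tx":0.066,"ty":0.378,"tz":0.06,"wx":0,"wy":0,"wz":0.25},
  {"tx":0.066,"ty":0.378,"tz":0.09,"wx":0,"wy":0,"wz":0.25},
  {"tx":0.066,"ty":0.378,"tz":0.12,"wx":0,"wy":0,"wz":0.25},
  {"tx":0.066,"ty":0.378,"tz":0.14,"wx":0,"wy":0,"wz":0.25},
  {"tx":0.066,"ty":0.378,"tz":0.155,"wx":0,"wy":0,"wz":0.25},
  {"tx":0.066,"ty":0.378,"tz":0.155,"wx":0,"wy":0,"wz":0.25},
  {"tx":0.066,"ty":0.378,"tz":0.155,"wx":0,"wy":0,"wz":0.25},
])

```text
t: 25.4
tcp_pos: [0.4877, 0.1941, 0.282]
eef_rot: [3.141, -0.002, 2.934]
ft_force: [0.5, -0.0, 0.4]
width: 0.0309
```

Emit:
drive_tool([
  {"tx":0,"ty":0,"tz":0.015,"wx":0,"wy":0,"wz":0},
  {"tx":0,"ty":0,"tz":0.03,"wx":0,"wy":0,"wz":0},
  {"tx":0,"ty":0,"tz":0.038,"wx":0,"wy":0,"wz":0},
  {"tx":0,"ty":0,"tz":0.043,"wx":0,"wy":0,"wz":0},
  {"tx":0,"ty":0,"tz":0.046,"wx":0,"wy":0,"wz":0},
  {"tx":0,"ty":0,"tz":0.047,"wx":0,"wy":0,"wz":0},
  {"tx":0,"ty":0,"tz":0.048,"wx":0,"wy":0,"wz":0},
  {"tx":0,"ty":0,"tz":0.048,"wx":0,"wy":0,"wz":0},
])

```text
t: 26.2
tcp_pos: [0.4877, 0.1942, 0.2343]
eef_rot: [3.141, -0.002, 2.934]
ft_force: [-0.1, 0.1, -0.2]
width: 0.0304
```

Emit:
drive_tool([
  {"tx":0,"ty":0,"tz":0.001,"wx":0,"wy":0,"wz":0},
  {"tx":0,"ty":0,"tz":0.001,"wx":0,"wy":0,"wz":0},
  {"tx":0,"ty":0,"tz":0.001,"wx":0,"wy":0,"wz":0},
])

```text
t: 26.5
tcp_pos: [0.4878, 0.1942, 0.2335]
eef_rot: [3.141, -0.002, 2.934]
ft_force: [0.1, -0.3, -0.9]
width: 0.0305
```

Within a millimetre of the floor; release.

Emit:
drive_tool([
  {"tx":0,"ty":0,"tz":0.001,"wx":0,"wy":0,"wz":0},
  {"tx":0,"ty":0,"tz":0.001,"wx":0,"wy":0,"wz":0},
])

```text
t: 26.7
tcp_pos: [0.488, 0.1942, 0.2334]
eef_rot: [3.141, -0.001, 2.934]
ft_force: [-2.1, -1.1, 4.5]
width: 0.0308
```

Emit:
drive_tool([
  {"tx":0,"ty":0,"tz":0,"wx":0,"wy":0,"wz":0},
  {"tx":0,"ty":0,"tz":0,"wx":0,"wy":0,"wz":0},
  {"tx":0,"ty":0,"tz":0,"wx":0,"wy":0,"wz":0},
  {"tx":0,"ty":0,"tz":0,"wx":0,"wy":0,"wz":0},
  {"tx":0,"ty":0,"tz":0,"wx":0,"wy":0,"wz":0},
  {"tx":0,"ty":0,"tz":0,"wx":0,"wy":0,"wz":0},
  {"tx":0,"ty":0,"tz":0,"wx":0,"wy":0,"wz":0},
  {"tx":0,"ty":0,"tz":0,"wx":0,"wy":0,"wz":0},
  {"tx":0,"ty":0,"tz":-0.03,"wx":0,"wy":0,"wz":0},
  {"tx":0,"ty":0,"tz":-0.08,"wx":0,"wy":0,"wz":0},
  {"tx":0,"ty":0,"tz":-0.12,"wx":0,"wy":0,"wz":0},
  {"tx":0,"ty":0,"tz":-0.16,"wx":0,"wy":0,"wz":0},
  {"tx":0,"ty":0,"tz":-0.2,"wx":0,"wy":0,"wz":0},
  {"tx":0,"ty":0,"tz":-0.205,"wx":0,"wy":0,"wz":0},
  {"tx":0,"ty":0,"tz":-0.205,"wx":0,"wy":0,"wz":0},
  {"tx":0,"ty":0,"tz":-0.205,"wx":0,"wy":0,"wz":0},
], fingers=-1)

```text
t: 28.3
tcp_pos: [0.488, 0.194, 0.4368]
eef_rot: [-3.141, -0.004, 2.934]
ft_force: [0.4, -1.0, -0.7]
width: 0.0851
```

```bash
python3 - <<'E'
from h import *
go(.6248,-.1787,.127,182.4)
E
```

```text
t [-0.211 -0.336  0.154] w [-0.    -0.004 -0.249] rows 9.0 now [0.488  0.194  0.4368] [-3.1411 -0.0036  2.9342] F [ 0.4 -1.  -0.7] width 0.0851 t 28.3
```

Emit:
drive_tool([
  {"tx":-0.105,"ty":-0.168,"tz":0,"wx":0,"wy":-0.002,"wz":-0.125},
  {"tx":-0.105,"ty":-0.168,"tz":0,"wx":0,"wy":-0.002,"wz":-0.125},
  {"tx":-0.105,"ty":-0.168,"tz":0,"wx":0,"wy":-0.002,"wz":-0.125},
  {"tx":-0.211,"ty":-0.336,"tz":0,"wx":0,"wy":-0.004,"wz":-0.25},
  {"tx":-0.211,"ty":-0.336,"tz":0,"wx":0,"wy":-0.004,"wz":-0.25},
  {"tx":-0.211,"ty":-0.336,"tz":0,"wx":0,"wy":-0.004,"wz":-0.25},
  {"tx":-0.211,"ty":-0.336,"tz":0,"wx":0,"wy":-0.004,"wz":-0.25},
  {"tx":-0.211,"ty":-0.336,"tz":0,"wx":0,"wy":-0.004,"wz":-0.25},
  {"tx":-0.211,"ty":-0.336,"tz":0,"wx":0,"wy":-0.004,"wz":-0.25},
  {"tx":-0.211,"ty":-0.336,"tz":0,"wx":0,"wy":-0.004,"wz":-0.25},
  {"tx":-0.211,"ty":-0.336,"tz":0,"wx":0,"wy":-0.004,"wz":-0.25},
  {"tx":-0.211,"ty":-0.336,"tz":0,"wx":0,"wy":-0.004,"wz":-0.25},
  {"tx":-0.211,"ty":-0.336,"tz":0.03,"wx":0,"wy":-0.004,"wz":-0.25},
  {"tx":-0.211,"ty":-0.336,"tz":0.06,"wx":0,"wy":-0.004,"wz":-0.25},
  {"tx":-0.211,"ty":-0.336,"tz":0.09,"wx":0,"wy":-0.004,"wz":-0.25},
  {"tx":-0.211,"ty":-0.336,"tz":0.12,"wx":0,"wy":-0.004,"wz":-0.25},
  {"tx":-0.211,"ty":-0.336,"tz":0.14,"wx":0,"wy":-0.004,"wz":-0.25},
  {"tx":-0.211,"ty":-0.336,"tz":0.154,"wx":0,"wy":-0.004,"wz":-0.25},
  {"tx":-0.211,"ty":-0.336,"tz":0.154,"wx":0,"wy":-0.004,"wz":-0.25},
  {"tx":-0.211,"ty":-0.336,"tz":0.154,"wx":0,"wy":-0.004,"wz":-0.25},
])

```text
t: 30.3
tcp_pos: [0.625, -0.1778, 0.2831]
eef_rot: [-3.141, 0.001, -3.098]
ft_force: [-0.2, 0.0, 0.4]
width: 0.0857
```

Emit:
drive_tool([
  {"tx":0,"ty":0,"tz":0,"wx":0,"wy":0,"wz":0},
  {"tx":0,"ty":0,"tz":0,"wx":0,"wy":0,"wz":0},
  {"tx":0,"ty":0,"tz":0,"wx":0,"wy":0,"wz":0},
  {"tx":0,"ty":0,"tz":0,"wx":0,"wy":0,"wz":0},
  {"tx":0,"ty":0,"tz":0,"wx":0,"wy":0,"wz":0},
  {"tx":0,"ty":0,"tz":0,"wx":0,"wy":0,"wz":0},
  {"tx":0,"ty":0,"tz":0,"wx":0,"wy":0,"wz":0},
  {"tx":0,"ty":0,"tz":0,"wx":0,"wy":0,"wz":0},
  {"tx":0,"ty":0,"tz":0,"wx":0,"wy":0,"wz":0},
  {"tx":0,"ty":0,"tz":0,"wx":0,"wy":0,"wz":0},
], fingers=1)

```text
t: 31.3
tcp_pos: [0.6253, -0.1779, 0.2841]
eef_rot: [-3.141, 0.003, -3.098]
ft_force: [-0.8, 0.8, 5.4]
width: 0.0308
```

Emit:
drive_tool([
  {"tx":0,"ty":0,"tz":-0.015,"wx":0,"wy":0,"wz":0},
  {"tx":0,"ty":0,"tz":-0.04,"wx":0,"wy":0,"wz":0},
  {"tx":0,"ty":0,"tz":-0.07,"wx":0,"wy":0,"wz":0},
  {"tx":0,"ty":0,"tz":-0.1,"wx":0,"wy":0,"wz":0},
  {"tx":0,"ty":0,"tz":-0.13,"wx":0,"wy":0,"wz":0},
  {"tx":0,"ty":0,"tz":-0.15,"wx":0,"wy":0,"wz":0},
  {"tx":0,"ty":0,"tz":-0.155,"wx":0,"wy":0,"wz":0},
  {"tx":0,"ty":0,"tz":-0.155,"wx":0,"wy":0,"wz":0},
  {"tx":0,"ty":0,"tz":-0.155,"wx":0,"wy":0,"wz":0},
])

```text
t: 32.2
tcp_pos: [0.6246, -0.1777, 0.4372]
eef_rot: [3.142, -0.0, -3.098]
ft_force: [-0.2, 0.3, -0.5]
width: 0.0307
```

```bash
python3 - <<'E'
from h import *
go(.4333,.2053,.282,168.1)
p,d,K,T=cap('scene'); save('s6.png',p)
E
```

```text
t [0.175 0.391 0.   ] w [ 0.    -0.     0.251] rows 9.0 now [ 0.6246 -0.1777  0.4372] [ 3.1415 -0.     -3.0983] F [-0.2  0.3 -0.5] width 0.0307 t 32.2
```

View pics/s6.png

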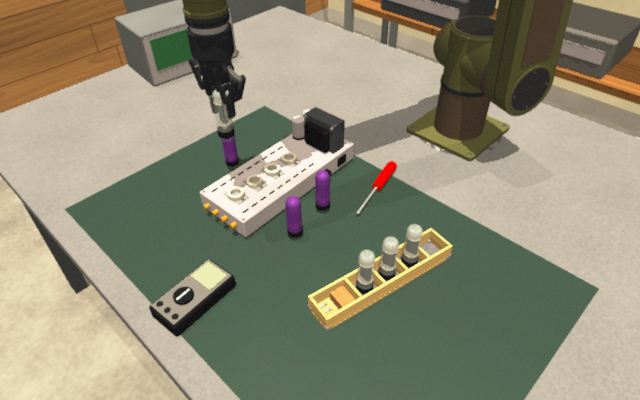

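All four are out of their sockets and three stand in the caddy, at (367,270), (390,257) and (413,245). Now the last one.

Emit:
drive_tool([
  {"tx":0.016,"ty":0.036,"tz":0,"wx":0,"wy":0,"wz":0.023},
  {"tx":0.032,"ty":0.071,"tz":0,"wx":0,"wy":0,"wz":0.046},
  {"tx":0.048,"ty":0.107,"tz":0,"wx":0,"wy":0,"wz":0.069},
  {"tx":0.064,"ty":0.142,"tz":0,"wx":0,"wy":0,"wz":0.092},
  {"tx":0.08,"ty":0.178,"tz":0,"wx":0,"wy":0,"wz":0.115},
  {"tx":0.096,"ty":0.213,"tz":0,"wx":0,"wy":0,"wz":0.138},
  {"tx":0.112,"ty":0.249,"tz":0,"wx":0,"wy":0,"wz":0.161},
  {"tx":0.128,"ty":0.284,"tz":0,"wx":0,"wy":0,"wz":0.184},
  {"tx":0.143,"ty":0.32,"tz":0,"wx":0,"wy":0,"wz":0.207},
  {"tx":0.159,"ty":0.355,"tz":0,"wx":0,"wy":0,"wz":0.23},
  {"tx":0.171,"ty":0.382,"tz":0,"wx":0,"wy":0,"wz":0.245},
  {"tx":0.175,"ty":0.391,"tz":0,"wx":0,"wy":0,"wz":0.251},
  {"tx":0.175,"ty":0.391,"tz":0,"wx":0,"wy":0,"wz":0.251},
  {"tx":0.175,"ty":0.391,"tz":0.04,"wx":0,"wy":0,"wz":0.251},
  {"tx":0.175,"ty":0.391,"tz":0.08,"wx":0,"wy":0,"wz":0.251},
  {"tx":0.175,"ty":0.391,"tz":0.115,"wx":0,"wy":0,"wz":0.251},
  {"tx":0.175,"ty":0.391,"tz":0.14,"wx":0,"wy":0,"wz":0.251},
  {"tx":0.175,"ty":0.391,"tz":0.155,"wx":0,"wy":0,"wz":0.251},
  {"tx":0.175,"ty":0.391,"tz":0.155,"wx":0,"wy":0,"wz":0.251},
  {"tx":0.175,"ty":0.391,"tz":0.155,"wx":0,"wy":0,"wz":0.251},
])

```text
t: 34.25
tcp_pos: [0.4334, 0.2051, 0.2828]
eef_rot: [3.141, 0.0, 2.933]
ft_force: [0.9, -0.4, 0.1]
width: 0.0307
```

Emit:
drive_tool([
  {"tx":0,"ty":0,"tz":0.015,"wx":0,"wy":0,"wz":0},
  {"tx":0,"ty":0,"tz":0.03,"wx":0,"wy":0,"wz":0},
  {"tx":0,"ty":0,"tz":0.038,"wx":0,"wy":0,"wz":0},
  {"tx":0,"ty":0,"tz":0.043,"wx":0,"wy":0,"wz":0},
  {"tx":0,"ty":0,"tz":0.046,"wx":0,"wy":0,"wz":0},
  {"tx":0,"ty":0,"tz":0.047,"wx":0,"wy":0,"wz":0},
  {"tx":0,"ty":0,"tz":0.048,"wx":0,"wy":0,"wz":0},
  {"tx":0,"ty":0,"tz":0.048,"wx":0,"wy":0,"wz":0},
])

```text
t: 35.05
tcp_pos: [0.4336, 0.2052, 0.2351]
eef_rot: [3.141, 0.001, 2.933]
ft_force: [0.7, -0.6, -0.8]
width: 0.0306
```

Contact is expected at about 0.2340.

Emit:
drive_tool([
  {"tx":0,"ty":0,"tz":0.001,"wx":0,"wy":0,"wz":0},
  {"tx":0,"ty":0,"tz":0.0015,"wx":0,"wy":0,"wz":0},
  {"tx":0,"ty":0,"tz":0.0015,"wx":0,"wy":0,"wz":0},
])

```text
t: 35.35
tcp_pos: [0.4338, 0.2052, 0.234]
eef_rot: [3.14, 0.001, 2.933]
ft_force: [-0.4, -0.0, 1.2]
width: 0.0304
```

Emit:
drive_tool([
  {"tx":0,"ty":0,"tz":0,"wx":0,"wy":0,"wz":0},
  {"tx":0,"ty":0,"tz":0,"wx":0,"wy":0,"wz":0},
  {"tx":0,"ty":0,"tz":0,"wx":0,"wy":0,"wz":0},
  {"tx":0,"ty":0,"tz":0,"wx":0,"wy":0,"wz":0},
  {"tx":0,"ty":0,"tz":0,"wx":0,"wy":0,"wz":0},
  {"tx":0,"ty":0,"tz":0,"wx":0,"wy":0,"wz":0},
  {"tx":0,"ty":0,"tz":0,"wx":0,"wy":0,"wz":0},
  {"tx":0,"ty":0,"tz":0,"wx":0,"wy":0,"wz":0},
  {"tx":0,"ty":0,"tz":-0.03,"wx":0,"wy":0,"wz":0},
  {"tx":0,"ty":0,"tz":-0.08,"wx":0,"wy":0,"wz":0},
  {"tx":0,"ty":0,"tz":-0.12,"wx":0,"wy":0,"wz":0},
  {"tx":0,"ty":0,"tz":-0.16,"wx":0,"wy":0,"wz":0},
  {"tx":0,"ty":0,"tz":-0.2,"wx":0,"wy":0,"wz":0},
  {"tx":0,"ty":0,"tz":-0.205,"wx":0,"wy":0,"wz":0},
  {"tx":0,"ty":0,"tz":-0.205,"wx":0,"wy":0,"wz":0},
  {"tx":0,"ty":0,"tz":-0.205,"wx":0,"wy":0,"wz":0},
], fingers=-1)

```text
t: 36.95
tcp_pos: [0.4332, 0.205, 0.4374]
eef_rot: [-3.141, -0.001, 2.933]
ft_force: [-0.3, -0.6, -0.5]
width: 0.0853
```

```bash
python3 - <<'E'
from h import *
p,d,K,T=cap('scene'); save('s7.png',p)
O=np.array([.5155,.188]); a=np.radians(-11.9); A=np.array([[np.cos(a),np.sin(a)],[-np.sin(a),np.cos(a)]])
for nm in ['scene','side','wrist']:
    p,d,K,T=cap(nm); W=world(d,K,T); L=(W[...,:2]-O)@A.T
    m=(d>0)&(W[...,2]>.05)&(W[...,2]<.13)&(abs(L[...,1])<.04)&(abs(L[...,0])<.13)
    for c in (.084,.028,-.028,-.084):
        k=m&(abs(L[...,0]-c)<.028)
        if k.sum()>20:
            t=k&(W[...,2]>W[k][:,2].max()-.012); print(nm,c,L[t].mean(0).round(4),'low',L[k&(W[...,2]<.08)].mean(0).round(4),'top',W[k][:,2].max().round(4))
E
```

```text
scene 0.084 [0.0885 0.0021] low [0.0934 0.0084] top 0.12
scene 0.028 [0.0328 0.0017] low [0.0382 0.0065] top 0.1199
scene -0.028 [-0.0244  0.0021] low [-0.0188  0.007 ] top 0.12
scene -0.084 [-0.0781  0.0019] low [-0.0731  0.0062] top 0.1201
side 0.084 [ 0.0847 -0.0079] low [ 0.084  -0.0134] top 0.1192
side 0.028 [ 0.0287 -0.0086] low [ 0.0283 -0.0141] top 0.12
side -0.028 [-0.0285 -0.0079] low [-0.0286 -0.0136] top 0.1189
side -0.084 [-0.0819 -0.0084] low [-0.082  -0.0135] top 0.1187
wrist 0.084 [0.0793 0.0004] low [0.0729 0.0008] top 0.1178
wrist 0.028 [ 0.0241 -0.0004] low [ 0.0155 -0.0003] top 0.1176
wrist -0.028 [-0.0327  0.0005] low [-0.0424  0.0009] top 0.118
wrist -0.084 [-0.086   0.0003] low [-0.0967  0.0003] top 0.1181
```

View pics/s7.png

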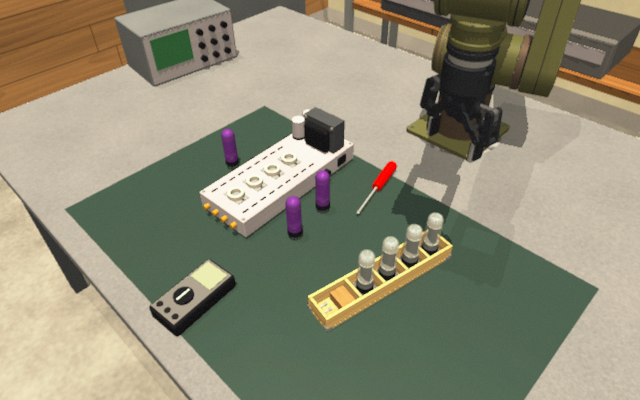

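All four stand upright in the caddy, centred to within a few mm, with tops at about 0.118 m (a valve standing on the floor should give 0.118). The arm is clear of everything.

```bash
python3 -c "
from bench import robot
print(robot.close_job(), robot.observe()['t'])"
```

```text
the job is handed in; nothing more can be done
the job is handed in; nothing more can be done
```

I moved all four valves from the amplifier into the caddy in row order and handed the job in at about 37 s of the 120 s allowed. The valve next to the transformer went into the compartment next to the accessories, and the others followed in turn. Each was lowered until it touched or was within about 1 mm of the floor, then released.

**Last checks:** all four stand upright and are released. Their tops are at 0.118–0.120 m, against 0.118 m expected for standing on the floor. All are within a few mm of their compartment centres.

**Disagreements:** the cameras differ by a few mm in position, because each sees only the near side of the glass. This is well inside the 22 mm tolerance. For the last valve the wrist force at release was only 1.2 N, so floor contact was less clear than for the others, but its height agrees with theirs. The first move call was refused for missing zero values, and nothing moved.

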